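# Fish the dropped brass ring out from beside the soldering station

### The arm

A 6-joint arm with a two-finger parallel gripper is mounted at the origin on the work surface. World frame = base frame: x ahead of the robot, y to its left, z up, the work surface at z = 0. Lengths are in m, angles in rad, forces in N, time in s.
With the tool pointing down it reaches from about 0.25 to 0.725 m from the base axis. Payload 4 kg.
Tool frame: the origin (TCP) lies between the finger pads; the fingertips stand 11 mm ahead of it and the grasp point (between the pads) lies 8 mm behind it (bot.tip_extent is the distance from the TCP to the fingertips, in m); z points along the fingers, y is the line along which they close (so a half turn about z gives the same grasp; the last joint's range is limited). The gripper opens to 85 mm and grips with 20 to 120 N. Pads are 22 mm wide; open, the fingers measure 114 mm over their backs; the gripper's body (76 mm by 85 mm) begins 54 mm behind the grasp point. The pads swing forward as they close: fully open they stand 13 mm farther back than shut.
Start: joints at [1.133, 0.241, 0.005, 1.335, 0, 1.571], TCP at [0.212, 0.453, 0.242] pointing down, gripper open.
Joint ranges: [-2.72, 2.72], [-1.05, 1.87], [-1.09, 1.28], [-1.99, 2.15], [-1.42, 1.44], [-3.14, 3.14]. Speed limits (rad/s): [2.79, 2.79, 3.14, 3.14, 3.14, 3.14].

### API

Orientations are given as a unit quaternion [x, y, z, w].
In Python, from workcell import bot gives the robot as it stands. The module is installed in compiled form; this text tells all that it offers.
- The arm moves only by the tool drive_tool, never from a script. Its argument "rows" is a list of rows, each an object of numbers: "dx", "dy", "dz": the shift along the tool's x, y, z in units of 50 mm (1.0 is 50 mm); "wx", "wy", "wz": the turn, a rotation vector about the tool's x, y, z in units of 5 degrees (1.0 is 5 degrees); "hand": the finger opening in mm, from 0 to 85.4. A call has 1 to 20 rows; each row is the pose to reach, as a shift and turn from the pose commanded when the call began, along the tool's axes at that moment; what a row does not reach only later rows make up. A row lasts 1/10 s, in which the tool goes at most 50 mm and 8.59 degrees, less where a joint would pass 70% of its speed; a pose out of reach is approached as far as the arm can. A call with a gripper value outside its range is refused whole. The fingers move at their own pace and stop on an object; the grip force is fixed at half the most. Time passes only in rows, so rows that repeat a pose let the fingers close. It gives the time, the measured TCP pose, the force, the opening and the grip force at its end, in the units of the state.
- bot.get_obs(): the state, without advancing time (a new reading comes with each control period).
- bot.camera(name): name is "side" or "top" or "wrist"; returns the picture (480x640x3 uint8, red, green, blue); there is no depth.
- bot.get_calibration(name): a dict with "vfov" (degrees; the focal length in pixels is half the picture's height over the tangent of half this angle, whatever the lens; pixels are square), "cx", "cy" (the principal point, pixels), "k1" (the pictures are not rectified: a ray, as slopes to the right and down, at radius r is drawn at 1 + k1 r^2 times it, then the intrinsics apply), "origin" and "rotation" of the camera in the world; the wrist camera has in their place "mount" (4x4, takes a point from camera to tool coordinates, whose origin is the TCP and whose axes are the flange's). Camera axes: x right, y up, looking along -z (the intrinsics and any distortion apply to the point x, -y, -z); pixel columns grow to the right and rows downward; lengths in m; the calibration is good to about 2 mm. A picture is of the moment at which its call begins: read the wrist's pose just before it. get_calibration takes no time and is no camera call.
- bot.job_done(): hands the job in; it is judged then, once.
Trained networks look in the newest picture that a camera, given by its name, has taken for a name from the list of things; names that differ only in an ending like _2 or _b are one class to them, and where a whole thing is asked for, a point or a joint stands for the part that bears it (a point fixed in the world has none). Each returns a list of dicts, best first, with "score" (0 to 1); they miss things now and then, are a little off and sometimes report something else, mostly with a low value. They report only what shows in the picture. A call takes as long as a camera call. They do not tell look-alikes from the thing itself.
- bot.look_for(camera, thing): "extent" ([centre column, centre row, width, height] in pixels, round what is visible of it).
- bot.outline_of(camera, thing): "region" (480x640 bool, what is visible of it) and "extent" ([centre column, centre row, width, height] in pixels, round what is visible of it).
The state is a dict: "clock": time; "joint_pos": joint angles; "joint_vel": joint speeds; "tau": joint torques, N m; "eef_pos": TCP position; "tool_rot": TCP orientation; "ft_force": force on the tool from outside, world axes, zero at the start; "ft_torque": the same for the moment, N m; "grip_width": finger opening in m; "grasp_force": force on a finger pad.
Only numpy, scipy, OpenCV 4.12 (cv2) and the standard library are available. Lean on these libraries where they do the work, as an engineer would, in place of code of your own. Each camera call takes 0.05 s, during which the arm holds its last target. There are 200 camera calls.

### The job

A brass ring has dropped into the narrow gap between the soldering station and the wooden sorting box. Take the bent rod from its stand, feel gently down to the floor of the gap behind the ring without pressing the rod hard against anything there, and rake the ring out through the open end of the gap until all of it lies flat on the open mat. Then hang the rod back in its stand; do not touch the ring with the gripper, and leave the spool, pliers and file where they are.

Things in the scene. Friction and masses are not known exactly. Their poses are not given: they have to be found in the camera images.
- bay: Fixed: grey mat 330 x 400 x 3 mm carrying a soldering station (73 mm high, y -18 to -138 mm) and a wooden sorting box (58 mm high, y 18 to 208 mm) with a straight gap between. Origin on the table under the middle of the gap's mouth; x into the gap, y to the box, z up. Open mat before the mouth: x 0 to -140, y -170 to 230 mm. Over 20 N between rod and any of this is pressing hard.
- gap_mouth (a point): Middle of the gap's open end, on the gap's floor (the level mat, 3 mm above the table); axes as the bay's. The gap is 36 mm wide (y -18 to 18), runs from x = 0 to 150 mm, is open above and at the mouth, closed at x = 150 by a wooden batten 58 mm high.
- ring: The dropped part: flat plain brass ring, outside 28 mm, hole 12 mm, 5 mm thick, about 22 g, lying flat on the gap's floor with its middle 55 to 90 mm in from the mouth. Origin in the middle of its underside; z is its axis.
- hook: The bent rod, a telescopic rake, 125 g, hanging upright in its stand. Origin on its axis under the round steel collar (38 mm across, 6 mm thick) that rests on the fork; z up. Above: the handle. Below: a tube 8 mm thick, 45 mm long, and from it a 6 mm rod, its end bent square into a foot along -x, reaching 21 mm from the axis (3 mm the other way).
- handle (a point): Grip point on the rod's axis, 45 mm above its origin: middle of a square wooden handle 20 x 20 mm, faces along the rod's x and y, from 6 to 76 mm above the origin. The rod is drawn out by an unknown amount and stays so: the foot's underside is 108 to 128 mm below the origin; no pose tells where. The foot catches the ring only with its underside less than about 2 mm above the floor.
- stand: The rod's stand, fixed: wooden base 130 x 100 x 12 mm, a post at +x, a steel fork plate 8 mm thick, its top 150 mm above the table. Origin on the table under the hanging rod's axis; z up. The slot is 16 mm wide (y -8 to 8), ends at x = 8 mm, open to -x (prongs end at x = -27 mm). Lift the rod some mm and draw it out along -x by 60 mm or more; it comes back the same way.
- seat (a point): Middle of the fork's seat, on its top, 150 mm above the table, where the rod's origin belongs; axes as the stand's. At the start the rod's x is along the seat's x.
- spool: Bystander: copper-coloured wire spool 40 mm across, 28 mm high, on the mat. Origin under its middle.
- pliers: Bystander: pliers with red handles, 135 mm long, 13 mm high, lying on the mat. Origin under the joint's rear, x to the jaws.
- file: Bystander: flat dark steel file blank 140 x 22 x 8 mm lying across the open mat, some 100 mm before the mouth. Origin under its middle, x along it.
Things that resemble listed ones, but are neither listed nor needed, are in the scene too. What is shaped like the hook but green is not meant.

How it is judged:
On the way, in this order (a step that is already met when the one before it is completed fails the run):
1. the rod is lifted out of its stand (horizontal distance between hook and seat above 0.05 m), for 0.1 s.
2. the rod touches the ring inside the gap (contact force between hook and ring above 0.02 N and x of ring in the frame of bay above 0.02 m), for 0.1 s.
3. the whole ring is out of the gap (x of ring in the frame of bay below -0.014 m), for 0.2 s.
At the end, for the whole second after the job is handed in: The ring lies flat (within 0.15 rad), at rest on the open mat, its middle at least 14 mm outside the gap's mouth; the rod hangs upright (within 0.12 rad), at rest, collar on the fork (within 4 mm in height) and within 12 mm of the seat's middle (x of ring in the frame of bay between -0.14 and -0.014 m and y of ring in the frame of bay between -0.17 and 0.23 m and height (world z) of ring below 0.006 m and angle between ring's own z axis and vertical below 0.15 rad and linear speed of each of ring, hook below 0.02 m/s and horizontal distance between hook and seat below 0.012 m and z of hook in the frame of seat between -0.004 and 0.004 m and angle between hook's own z axis and vertical below 0.12 rad); the robot touches nothing.
It fails at once if the rod pressed against the mat, the station or the box with more than 20 N (contact force between hook and bay above 20 N).
It fails at once if the gripper touched the ring (contact force between any of the fingers, the arm and ring above 0.3 N).
It fails at once if the spool, pliers or file was moved by more than 15 mm (distance of any of spool, pliers, file from where it was at the start of the episode above 0.015 m).
It also fails if it takes over 72 s, if anything falls off the work surface, if the arm or the gripper's body presses on something with over 40 N, if the wrist force passes 120 N, or if a joint passes its speed limit or range.

## Working session

There is one attempt and no reset: what is moved stays moved. The work goes in short steps, Python scripts to look and compute and a tool call to move; the robot and the scene stay as the last step left them, time stands still between calls to the robot, and variables do not carry over. Pictures are saved under pics/ and viewed, at most 10 in all, crops included, and the job is handed in when it is done.

Besides the shell and the picture viewer there is one more tool, called after "Request:" in YAML: its name, and indented under it one key for each argument. drive_tool: Moves the arm, as the interface text tells. Its arguments: {"type":"object","properties":{"rows":{"type":"array","items":{"type":"object","properties":{"dx":{"type":"number"},"dy":{"type":"number"},"dz":{"type":"number"},"wx":{"type":"number"},"wy":{"type":"number"},"wz":{"type":"number"},"hand":{"type":"number"}}}}},"required":["rows"]}

```bash
mkdir -p pics; cat > h.py <<'E'
from workcell import bot
import numpy as np, cv2
from scipy.spatial.transform import Rotation as R
def cal(n,obs=None):
    c=bot.get_calibration(n); f=240/np.tan(np.radians(c['vfov'])/2)
    if n=='wrist':
        o=obs or bot.get_obs(); T=np.eye(4); T[:3,:3]=R.from_quat(o['tool_rot']).as_matrix(); T[:3,3]=o['eef_pos']
        M=T@np.array(c['mount']); return f,c,M[:3,3],M[:3,:3]
    return f,c,np.array(c['origin']),np.array(c['rotation']).reshape(3,3)
def ray(C,u,v):
    f,c,o,Rm=C; d=np.array([(u-c['cx'])/f,(v-c['cy'])/f]); s=d.copy()
    for _ in range(20): s=d/(1+c['k1']*(s@s))
    return o,Rm@np.array([s[0],-s[1],-1])
def onz(C,u,v,z):
    o,d=ray(C,u,v); return o+d*(z-o[2])/d[2]
def proj(C,p):
    f,c,o,Rm=C; q=Rm.T@(np.array(p)-o); s=np.array([q[0],-q[1]])/-q[2]; s=s*(1+c['k1']*(s@s)); return s*f+[c['cx'],c['cy']]
def tri(rays):
    A=0;b=0
    for o,d in rays:
        d=d/np.linalg.norm(d);P=np.eye(3)-np.outer(d,d);A=A+P;b=b+P@o
    return np.linalg.solve(A,b)
E
python3 - <<'E'
from h import *
ims=[]
for n in('top','side'):
    im=bot.camera(n); cv2.imwrite(f'pics/{n}0.png',im[...,::-1])
    C=cal(n); print(n,C[0],C[2],C[3].round(3).tolist(),C[1]['k1'])
    for t in('bay','ring','hook','handle','stand','spool','pliers','file'):
        for r in bot.look_for(n,t)[:3]: print(t,round(r['score'],2),np.round(r['extent'],1))
print(bot.get_obs())
E
```

```text
Traceback (most recent call last):
  File "h.py", line 9, in cal
    return f,c,np.array(c['origin']),np.array(c['rotation']).reshape(3,3)
                                     ~~~~~~~~~~~~~~~~~~~~~~~~~~~~~~~^^^^^
ValueError: cannot reshape array of size 4 into shape (3,3)
```

View pics/top0.png

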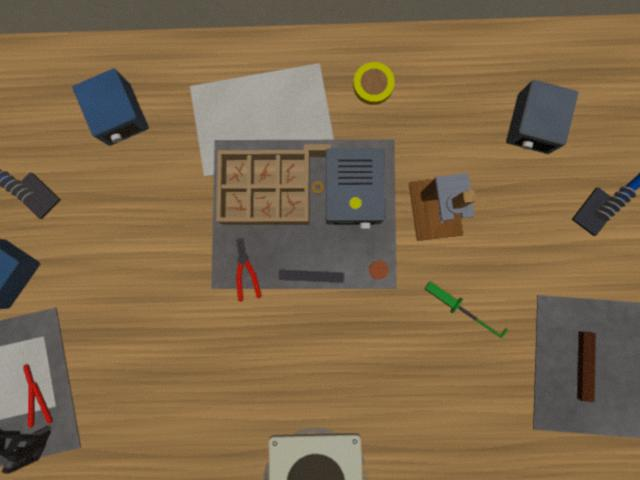

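The top view shows the ring at about (318,187) in the gap, with the box to its left and the station to its right. The stand is at about (440,208) with the rod's handle near (465,197), and the green look-alike lies at (465,308). The pliers at (245,270), file at (311,276) and spool at (379,270) are on the mat.

```bash
sed -i "s/np.array(c\['rotation'\]).reshape(3,3)/R.from_quat(c['rotation']).as_matrix()/" h.py
python3 - <<'E'
from h import *
for n in('top','side'):
    im=bot.camera(n); cv2.imwrite(f'pics/{n}0.png',im[...,::-1])
    C=cal(n); print(n,C[0],C[2],C[3].round(3).tolist(),C[1]['k1'])
    for t in('bay','ring','hook','stand','spool','pliers','file'):
        for r in bot.look_for(n,t)[:3]: print(t,round(r['score'],2),np.round(r['extent'],1))
C=cal('top')
for nm,u,v,z in [('ring',318,187,.005),('mat bl',212,288,.003),('mat br',397,288,.003),('mat tl',215,140,.003),('mat tr',395,140,.003),('base fl',418,241,.012),('base fr',462,235,.012),('base bl',410,182,.012)]: print(nm,onz(C,u,v,z).round(4))
im=bot.camera('top'); cv2.imwrite('pics/topc.png',cv2.resize(im[120:300,200:490],None,fx=2.75,fy=2.75,interpolation=cv2.INTER_CUBIC)[...,::-1])
print(bot.get_obs())
E
```

```text
top 435.5258203513591 [ 0.419025   -0.03663326  0.94601015] [[-0.026, 0.996, -0.083], [-1.0, -0.027, -0.009], [-0.011, 0.083, 0.996]] 0.003836478850205398
bay 0.82 [304.2 215.1 185.3 150.6]
bay 0.32 [310.4 274.9  62.6   9.5]
hook 0.84 [463.6 203.1  29.2  26.6]
hook 0.62 [467.6 310.2  82.5  54.4]
stand 0.68 [442.1 208.8  67.7  69.9]
spool 0.87 [377.4 268.4  21.9  21.1]
pliers 0.95 [251.1 268.2  27.6  63.3]
file 0.73 [309.7 276.1  63.4  11.9]
file 0.38 [317.9 189.3   9.1  12.6]
side 434.25465818185194 [ 0.30322296 -0.4458251   0.65396999] [[0.918, 0.281, -0.282], [-0.397, 0.675, -0.622], [0.016, 0.683, 0.731]] -0.07696833670946288
bay 0.84 [356.4 300.6 239.5 217.2]
hook 0.76 [314.  458.   23.7  40. ]
hook 0.64 [437.8 375.6  55.6  81.8]
stand 0.98 [430.4 407.9 111.9 112.9]
spool 0.86 [317.9 369.9  25.9  31. ]
pliers 0.92 [264.9 252.9  60.8  33.9]
file 0.83 [282.2 307.9  30.9  64.9]
file 0.75 [430.1 405.2 117.9 114.1]
ring [ 0.62   -0.0223  0.005 ]
mat bl [0.4057 0.2122 0.003 ]
mat br [ 0.3955 -0.1865  0.003 ]
mat tl [0.7327 0.2039 0.003 ]
mat tr [ 0.721  -0.1951  0.003 ]
base fl [ 0.4949 -0.2341  0.012 ]
base fr [ 0.5053 -0.3288  0.012 ]
base bl [ 0.6239 -0.2224  0.012 ]
{'clock': 0.9, 'joint_pos': array([ 1.13302079e+00,  2.40579504e-01,  5.02518289e-03,  1.33521868e+00,
       -2.41302943e-05,  1.57081738e+00]), 'joint_vel': array([-0.00144995, -0.00140222, -0.00014472, -0.00158263,  0.00028078,
        0.00060135]), 'tau': array([ 1.40524203e-04, -3.72194445e+01,  2.52693522e+01,  9.69506364e-04,
       -1.05730574e-04, -4.67195882e-08]), 'eef_pos': array([0.21197106, 0.45284922, 0.24232634]), 'tool_rot': array([2.17154339e-01, 9.76137282e-01, 8.76283478e-06, 1.43092468e-05]), 'ft_force': array([0.01573059, 0.69738125, 0.38338254]), 'ft_torque': array([-0.01496337,  0.0021189 , -0.01188831]), 'grasp_force': 0.0, 'grip_width': 0.08537517712851964}
```

View pics/side0.png

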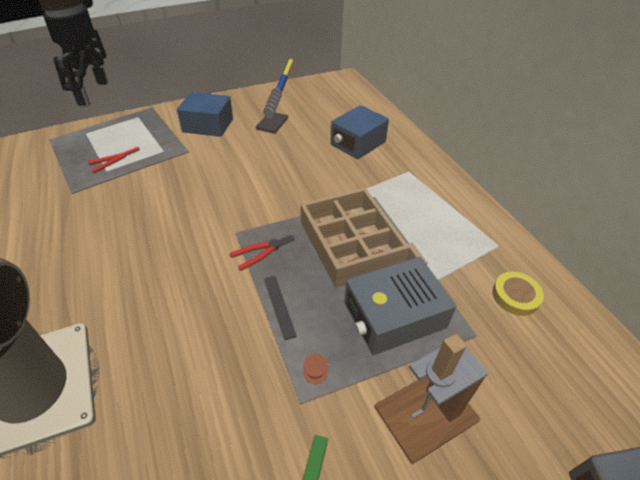

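View pics/topc.png

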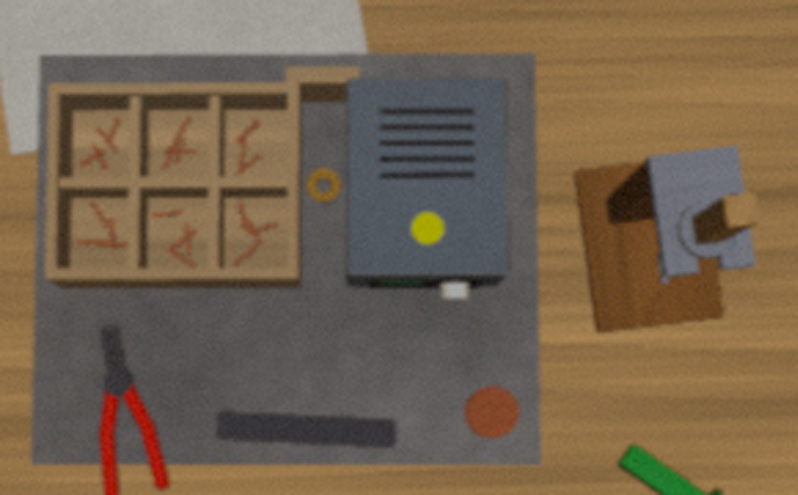

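The hook candidates are the rod in the stand with a wooden handle, at top (466,200) and side (438,375), and the green rod at top (467,310) and side (314,458). By the description I choose the wooden-handled one. I'll check it with a model overlay on a close crop.

```bash
python3 - <<'E'
from h import *
T=cal('top');S=cal('side')
a=onz(T,469.1,195.6,.226); print('top hdl',a, 'side', onz(S,453,342,.226))
p=tri([ray(T,469.1,195.6),ray(S,453,342)]); print('tri',p)
for (u,v) in [(376,405),(417,462),(479,415)]: print('base side',onz(S,u,v,.012).round(4))
p=np.array([*(a[:2]+onz(S,453,342,.226)[:2])/2,0]); yaw=.09; Rz=R.from_euler('z',yaw).as_matrix()
W=lambda x,y,z:p+Rz@np.array([x,y,z])/1000
def draw(im,C,pts,col,closed=True,k=5,o=(0,0)):
    q=np.array([(proj(C,W(*x))-o)*k for x in pts]); cv2.polylines(im,[np.round(q).astype(int)],closed,col,1)
out=[]
for n,C,o in(('top',T,(405,165)),('side',S,(370,320))):
    im=bot.camera(n)[o[1]:o[1]+ (80 if n=='top' else 150),o[0]:o[0]+(80 if n=='top' else 125)]
    k=5 if n=='top' else 4
    if n=='top': im=cv2.resize(im,None,fx=3.75,fy=3.75,interpolation=cv2.INTER_CUBIC);k=3.75
    else: im=cv2.resize(im,None,fx=k,fy=k,interpolation=cv2.INTER_CUBIC)
    im=np.ascontiguousarray(im)
    for z in(156,226): draw(im,C,[(-10,-10,z),(10,-10,z),(10,10,z),(-10,10,z)],(255,0,0),k=k,o=o)
    draw(im,C,[(8,-8,150),(-27,-8,150)],(0,255,0),False,k,o); draw(im,C,[(8,8,150),(-27,8,150)],(0,255,0),False,k,o)
    t=np.linspace(0,6.28,30); draw(im,C,[(19*np.cos(x),19*np.sin(x),156) for x in t],(255,255,0),True,k,o)
    for zz,c in((42,(0,255,255)),(32,(255,0,255)),(22,(255,255,255))): draw(im,C,[(3,0,zz),(-21,0,zz)],c,False,k,o)
    out.append(im)
h=600; c=np.zeros((600,800,3),np.uint8); c[:300,:300]=out[0]; c[:,300:]=out[1][:600,:500]
cv2.imwrite('pics/ov.png',c[...,::-1])
E
```

```text
top hdl [ 0.55111593 -0.27708579  0.226     ] side [ 0.54936175 -0.2749443   0.226     ]
tri [ 0.5497565  -0.2759271   0.22746284]
base side [ 0.4988 -0.2348  0.012 ]
base side [ 0.5124 -0.3326  0.012 ]
base side [ 0.6354 -0.3127  0.012 ]
```

View pics/ov.png

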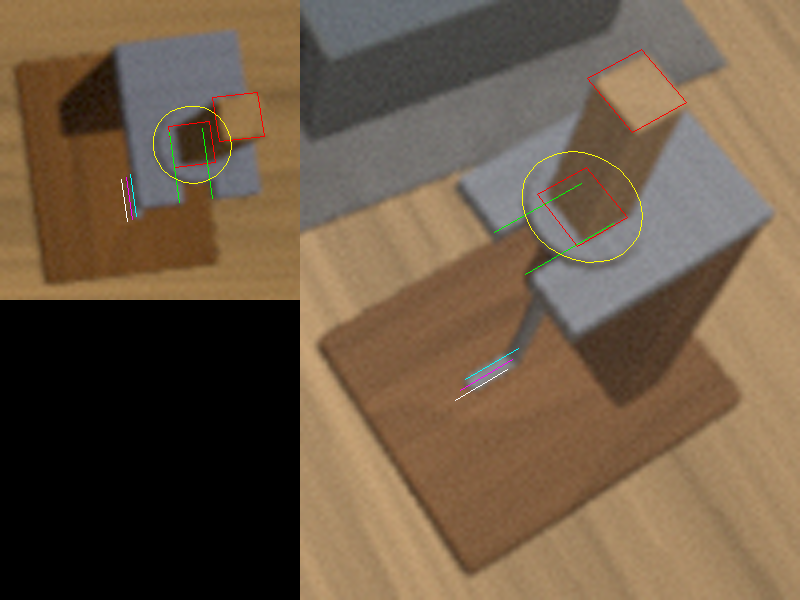

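The overlay fits well. The red square sits on the handle's top at side-crop (638,90), and the collar and foot match, with the foot at (490,375) pointing to -x. This is the wooden-handled rod, not the green one, and its underside is about 118 mm below the origin.

Request:
drive_tool:
  rows:
    - {"dz": -0.6, "hand": 60}
    - {"dx": -12.31, "dy": -10.34, "dz": -0.6, "wz": 11.7, "hand": 60}
    - {"dx": -12.31, "dy": -10.34, "dz": -0.6, "wz": 11.7, "hand": 60}
    - {"dx": -12.31, "dy": -10.34, "dz": -0.6, "wz": 11.7, "hand": 60}
    - {"dx": -12.31, "dy": -10.34, "dz": -0.6, "wz": 11.7, "hand": 60}
    - {"dx": -12.31, "dy": -10.34, "dz": -0.6, "wz": 11.7, "hand": 60}
    - {"dx": -12.31, "dy": -10.34, "dz": -0.6, "wz": 11.7, "hand": 60}
    - {"dx": -12.31, "dy": -10.34, "dz": -0.6, "wz": 11.7, "hand": 60}
    - {"dx": -12.31, "dy": -10.34, "dz": -0.6, "wz": 11.7, "hand": 60}
    - {"dx": -12.31, "dy": -10.34, "dz": -0.6, "wz": 11.7, "hand": 60}
    - {"dx": -12.31, "dy": -10.34, "dz": -0.6, "wz": 11.7, "hand": 60}
    - {"dx": -12.31, "dy": -10.34, "dz": -0.6, "wz": 11.7, "hand": 60}
    - {"dx": -12.31, "dy": -10.34, "dz": -0.6, "wz": 11.7, "hand": 60}
    - {"dx": -12.31, "dy": -10.34, "dz": -0.6, "wz": 11.7, "hand": 60}
    - {"dx": -12.31, "dy": -10.34, "dz": -0.6, "wz": 11.7, "hand": 60}
    - {"dx": -12.31, "dy": -10.34, "dz": -0.6, "wz": 11.7, "hand": 60}
    - {"dx": -12.31, "dy": -10.34, "dz": -0.6, "wz": 11.7, "hand": 60}
    - {"dx": -12.31, "dy": -10.34, "dz": -0.6, "wz": 11.7, "hand": 60}
    - {"dx": -12.31, "dy": -10.34, "dz": -0.6, "wz": 11.7, "hand": 60}
    - {"dx": -12.31, "dy": -10.34, "dz": -0.6, "wz": 11.7, "hand": 60}

```text
invalid input at $.rows[0]: expected keys dx, dy, dz, wx, wy, wz, hand
```

Request:
drive_tool:
  rows:
    - {"dx": 0, "dy": 0, "dz": -0.6, "wx": 0, "wy": 0, "wz": 0, "hand": 60}
    - {"dx": -12.31, "dy": -10.34, "dz": -0.6, "wx": 0, "wy": 0, "wz": 11.7, "hand": 60}
    - {"dx": -12.31, "dy": -10.34, "dz": -0.6, "wx": 0, "wy": 0, "wz": 11.7, "hand": 60}
    - {"dx": -12.31, "dy": -10.34, "dz": -0.6, "wx": 0, "wy": 0, "wz": 11.7, "hand": 60}
    - {"dx": -12.31, "dy": -10.34, "dz": -0.6, "wx": 0, "wy": 0, "wz": 11.7, "hand": 60}
    - {"dx": -12.31, "dy": -10.34, "dz": -0.6, "wx": 0, "wy": 0, "wz": 11.7, "hand": 60}
    - {"dx": -12.31, "dy": -10.34, "dz": -0.6, "wx": 0, "wy": 0, "wz": 11.7, "hand": 60}
    - {"dx": -12.31, "dy": -10.34, "dz": -0.6, "wx": 0, "wy": 0, "wz": 11.7, "hand": 60}
    - {"dx": -12.31, "dy": -10.34, "dz": -0.6, "wx": 0, "wy": 0, "wz": 11.7, "hand": 60}
    - {"dx": -12.31, "dy": -10.34, "dz": -0.6, "wx": 0, "wy": 0, "wz": 11.7, "hand": 60}
    - {"dx": -12.31, "dy": -10.34, "dz": -0.6, "wx": 0, "wy": 0, "wz": 11.7, "hand": 60}
    - {"dx": -12.31, "dy": -10.34, "dz": -0.6, "wx": 0, "wy": 0, "wz": 11.7, "hand": 60}
    - {"dx": -12.31, "dy": -10.34, "dz": -0.6, "wx": 0, "wy": 0, "wz": 11.7, "hand": 60}
    - {"dx": -12.31, "dy": -10.34, "dz": -0.6, "wx": 0, "wy": 0, "wz": 11.7, "hand": 60}
    - {"dx": -12.31, "dy": -10.34, "dz": -0.6, "wx": 0, "wy": 0, "wz": 11.7, "hand": 60}
    - {"dx": -12.31, "dy": -10.34, "dz": -0.6, "wx": 0, "wy": 0, "wz": 11.7, "hand": 60}
    - {"dx": -12.31, "dy": -10.34, "dz": -0.6, "wx": 0, "wy": 0, "wz": 11.7, "hand": 60}
    - {"dx": -12.31, "dy": -10.34, "dz": -0.6, "wx": 0, "wy": 0, "wz": 11.7, "hand": 60}
    - {"dx": -12.31, "dy": -10.34, "dz": -0.6, "wx": 0, "wy": 0, "wz": 11.7, "hand": 60}
    - {"dx": -12.31, "dy": -10.34, "dz": -0.6, "wx": 0, "wy": 0, "wz": 11.7, "hand": 60}

```text
clock: 3.0
eef_pos: [0.5499, -0.2756, 0.2722]
tool_rot: [0.666, 0.746, 0.0, -0.001]
ft_force: [-1.5, -0.4, -0.7]
grip_width: 0.06
grasp_force: 0.0
```

```bash
python3 - <<'E'
from h import *
o=bot.get_obs(); im=bot.camera('wrist'); C=cal('wrist',o)
print(o['clock'],o['eef_pos'],R.from_quat(o['tool_rot']).as_matrix().round(4).tolist(),o['joint_pos'].round(3),o['ft_force'],o['grip_width'])
im=np.ascontiguousarray(im); p=np.array([.5502,-.276,0]); Rz=R.from_euler('z',.11).as_matrix()
def dr(pts,c):
    q=np.array([proj(C,p+Rz@np.array(x)/1000) for x in pts]); cv2.polylines(im,[np.round(q).astype(int)],False,c,1)
for z in(156,226): dr([(-10,-10,z),(10,-10,z),(10,10,z),(-10,10,z),(-10,-10,z)],(255,0,0))
dr([(-27,-8,150),(8,-8,150),(8,8,150),(-27,8,150)],(0,255,0))
cv2.imwrite('pics/w1.png',im[...,::-1])
E
```

```text
3.0 [ 0.54985045 -0.27559666  0.27219035] [[-0.1121, 0.9937, -0.0007], [0.9937, 0.1121, 0.0007], [0.0008, -0.0006, -1.0]] [-0.465  0.472  0.416  1.516  0.     0.994] [-1.50387655 -0.35250376 -0.66038835] 0.05995161863678311
```

View pics/w1.png

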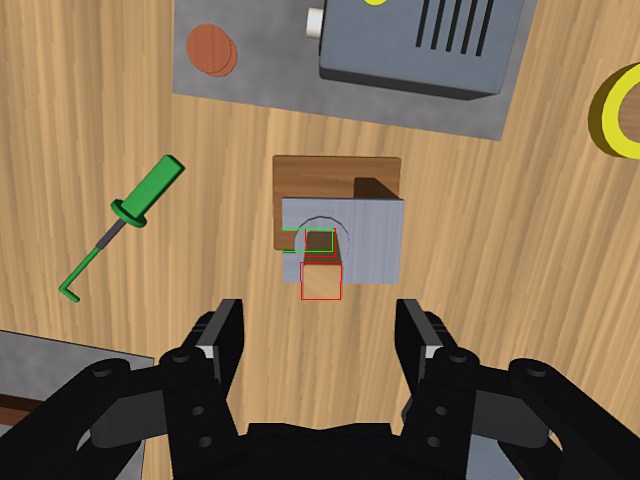

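The wrist view shows the overlay on the handle top at (321,281), with the slot opening to the left at (305,240). The alignment is good, so I descend and close.

Request:
drive_tool:
  rows:
    - {"dx": 0, "dy": 0, "dz": 0.5, "wx": 0, "wy": 0, "wz": 0, "hand": 60}
    - {"dx": 0, "dy": 0, "dz": 1.1, "wx": 0, "wy": 0, "wz": 0, "hand": 60}
    - {"dx": 0, "dy": 0, "dz": 1.7, "wx": 0, "wy": 0, "wz": 0, "hand": 60}
    - {"dx": 0, "dy": 0, "dz": 1.7, "wx": 0, "wy": 0, "wz": 0, "hand": 60}
    - {"dx": 0, "dy": 0, "dz": 1.7, "wx": 0, "wy": 0, "wz": 0, "hand": 10}
    - {"dx": 0, "dy": 0, "dz": 1.7, "wx": 0, "wy": 0, "wz": 0, "hand": 10}
    - {"dx": 0, "dy": 0, "dz": 1.7, "wx": 0, "wy": 0, "wz": 0, "hand": 10}
    - {"dx": 0, "dy": 0, "dz": 1.7, "wx": 0, "wy": 0, "wz": 0, "hand": 10}
    - {"dx": 0, "dy": 0, "dz": 1.7, "wx": 0, "wy": 0, "wz": 0, "hand": 10}
    - {"dx": 0, "dy": 0, "dz": 1.7, "wx": 0, "wy": 0, "wz": 0, "hand": 10}
    - {"dx": 0, "dy": 0, "dz": 1.7, "wx": 0, "wy": 0, "wz": 0, "hand": 10}
    - {"dx": 0, "dy": 0, "dz": 1.7, "wx": 0, "wy": 0, "wz": 0, "hand": 10}
    - {"dx": 0, "dy": 0, "dz": 1.7, "wx": 0, "wy": 0, "wz": 0, "hand": 10}
    - {"dx": 0, "dy": 0, "dz": 1.7, "wx": 0, "wy": 0, "wz": 0, "hand": 10}

```text
clock: 4.45
eef_pos: [0.5516, -0.2768, 0.1902]
tool_rot: [0.666, 0.746, 0.001, 0.002]
ft_force: [-1.1, 1.5, 5.9]
grip_width: 0.0196
grasp_force: 59.3
```

Request:
drive_tool:
  rows:
    - {"dx": 0, "dy": 0, "dz": -0.1, "wx": 0, "wy": 0, "wz": 0, "hand": 10}
    - {"dx": 0, "dy": 0, "dz": -0.25, "wx": 0, "wy": 0, "wz": 0, "hand": 10}
    - {"dx": 0, "dy": 0, "dz": -0.25, "wx": 0, "wy": 0, "wz": 0, "hand": 10}
    - {"dx": 0, "dy": 0, "dz": -0.25, "wx": 0, "wy": 0, "wz": 0, "hand": 10}

```text
clock: 4.85
eef_pos: [0.5503, -0.2765, 0.2]
tool_rot: [0.666, 0.746, 0.0, 0.0]
ft_force: [-0.9, 0.1, -0.7]
grip_width: 0.019
grasp_force: 58.6
```

Request:
drive_tool:
  rows:
    - {"dx": 0, "dy": -0.3, "dz": 0, "wx": 0, "wy": 0, "wz": 0, "hand": 10}
    - {"dx": 0, "dy": -0.6, "dz": 0, "wx": 0, "wy": 0, "wz": 0, "hand": 10}
    - {"dx": 0, "dy": -0.9, "dz": 0, "wx": 0, "wy": 0, "wz": 0, "hand": 10}
    - {"dx": 0, "dy": -1.2, "dz": 0, "wx": 0, "wy": 0, "wz": 0, "hand": 10}
    - {"dx": 0, "dy": -1.5, "dz": 0, "wx": 0, "wy": 0, "wz": 0, "hand": 10}
    - {"dx": 0, "dy": -1.8, "dz": 0, "wx": 0, "wy": 0, "wz": 0, "hand": 10}
    - {"dx": 0, "dy": -1.8, "dz": -0.5, "wx": 0, "wy": 0, "wz": 0, "hand": 10}
    - {"dx": 0, "dy": -1.8, "dz": -1.0, "wx": 0, "wy": 0, "wz": 0, "hand": 10}
    - {"dx": 0, "dy": -1.8, "dz": -1.5, "wx": 0, "wy": 0, "wz": 0, "hand": 10}
    - {"dx": 0, "dy": -1.8, "dz": -1.5, "wx": 0, "wy": 0, "wz": 0, "hand": 10}
    - {"dx": 0, "dy": -1.8, "dz": -1.5, "wx": 0, "wy": 0, "wz": 0, "hand": 10}
    - {"dx": 0, "dy": -1.8, "dz": -1.5, "wx": 0, "wy": 0, "wz": 0, "hand": 10}

```text
clock: 6.05
eef_pos: [0.4602, -0.286, 0.2732]
tool_rot: [0.666, 0.746, -0.0, -0.001]
ft_force: [-0.2, -0.8, -1.9]
grip_width: 0.0192
grasp_force: 59.1
```

```bash
python3 - <<'E'
from h import *
o=bot.get_obs(); P=o['eef_pos']; M=R.from_quat(o['tool_rot']).as_matrix(); print(o['clock'],P,M.round(4).tolist(),o['ft_force'])
# hook pose -> foot length estimate: overlay skipped; bay refine via gap corner features
T=cal('top');S=cal('side')
b=np.array([.5379,-.0208,0]);Rb=R.from_euler('z',-.0255).as_matrix()
im=np.ascontiguousarray(bot.camera('top')); o0=(270,130);k=5
c=cv2.resize(im[130:240,270:350],None,fx=k,fy=k,interpolation=cv2.INTER_CUBIC)
def dr(c,C,o0,pts,col,k):
    q=np.array([(proj(C,b+Rb@np.array(x)/1000)-o0+.5)*k for x in pts]); cv2.polylines(c,[np.round(q).astype(int)],False,col,1)
dr(c,T,o0,[(0,-18,3),(150,-18,3),(150,18,3),(0,18,3)],(0,255,0),k)
dr(c,T,o0,[(0,18,58),(150,18,58),(150,-18,58)],(255,0,0),k);dr(c,T,o0,[(0,-18,73),(120,-18,73)],(255,255,0),k)
# where the foot is in the side view for three lengths
s=np.ascontiguousarray(bot.camera('side'))
ax=P-np.array([0,0,.040]); ex=M[:,1]
q0=proj(S,ax-np.array([0,0,.115])).astype(int)
o1=(max(0,q0[0]-40),max(0,min(380,q0[1]-50)))
d=cv2.resize(s[o1[1]:o1[1]+100,o1[0]:o1[0]+66],None,fx=6,fy=6,interpolation=cv2.INTER_CUBIC)
for L,col in((108,(0,255,255)),(118,(255,0,255)),(128,(255,255,255))):
    q=np.array([(proj(S,ax+ex*x-np.array([0,0,L/1000-.003]))-o1+.5)*6 for x in(.003,-.021)]);cv2.polylines(d,[np.round(q).astype(int)],False,col,1)
cv=np.zeros((600,800,3),np.uint8); cv[:550,:400]=c; cv[:,400:796]=d
cv2.imwrite('pics/m2.png',cv[...,::-1])
E
```

```text
6.05 [ 0.46016051 -0.28596694  0.27318182] [[-0.1118, 0.9937, -0.0025], [0.9937, 0.1118, 0.0015], [0.0018, -0.0023, -1.0]] [-0.22187566 -0.7855033  -1.88825769]
```

View pics/m2.png

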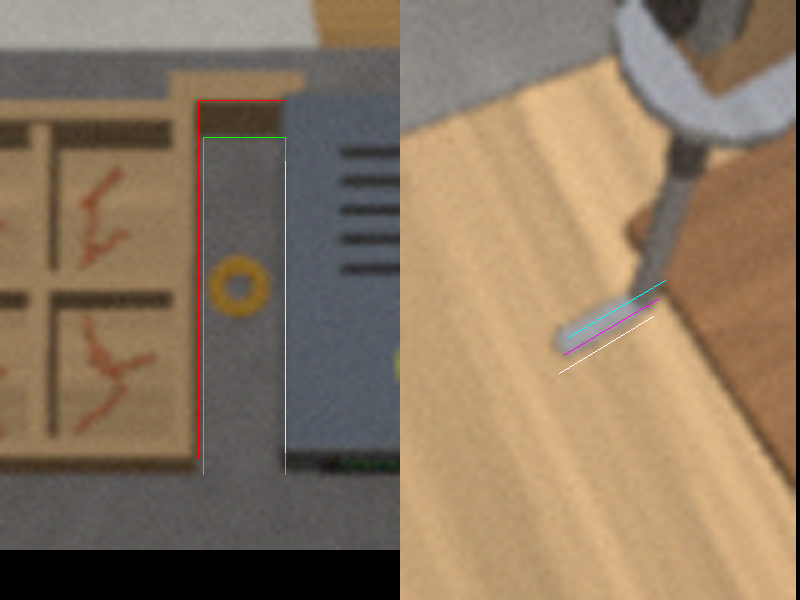

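The gap outline matches in the left crop, with the ring at crop (240,287), about 82 mm in and centred. In the right crop the foot lies between the 108 and 118 mm lines, so the length is about 113 mm. Next I move over the gap behind the ring and turn the foot across it.

Request:
drive_tool:
  rows:
    - {"dx": 0.9, "dy": 0.1, "dz": 0, "wx": 0, "wy": 0, "wz": 0, "hand": 10}
    - {"dx": 1.8, "dy": 0.2, "dz": 0, "wx": 0, "wy": 0, "wz": -1.6, "hand": 10}
    - {"dx": 2.7, "dy": 0.3, "dz": 0, "wx": 0, "wy": 0, "wz": -3.2, "hand": 10}
    - {"dx": 3.6, "dy": 0.4, "dz": 0, "wx": 0, "wy": 0, "wz": -4.8, "hand": 10}
    - {"dx": 3.8, "dy": 1.0, "dz": 0, "wx": 0, "wy": 0, "wz": -6.4, "hand": 10}
    - {"dx": 4.0, "dy": 1.6, "dz": 0, "wx": 0, "wy": 0, "wz": -8.0, "hand": 10}
    - {"dx": 4.2, "dy": 2.2, "dz": 0, "wx": 0, "wy": 0, "wz": -9.6, "hand": 10}
    - {"dx": 4.4, "dy": 2.8, "dz": 0, "wx": 0, "wy": 0, "wz": -11.2, "hand": 10}
    - {"dx": 4.7, "dy": 3.4, "dz": 0, "wx": 0, "wy": 0, "wz": -12.8, "hand": 10}
    - {"dx": 4.99, "dy": 4.0, "dz": 0, "wx": 0, "wy": 0, "wz": -14.4, "hand": 10}
    - {"dx": 4.99, "dy": 4.24, "dz": 0, "wx": 0, "wy": 0, "wz": -15.8, "hand": 10}
    - {"dx": 4.99, "dy": 4.24, "dz": 0, "wx": 0, "wy": 0, "wz": -16.42, "hand": 10}
    - {"dx": 4.99, "dy": 4.24, "dz": 0, "wx": 0, "wy": 0, "wz": -16.42, "hand": 10}
    - {"dx": 4.99, "dy": 4.24, "dz": 0, "wx": 0, "wy": 0, "wz": -16.42, "hand": 10}
    - {"dx": 4.99, "dy": 4.24, "dz": 0, "wx": 0, "wy": 0, "wz": -16.42, "hand": 10}

```text
clock: 7.65
eef_pos: [0.6432, -0.015, 0.2746]
tool_rot: [0.014, 1.0, 0.0, -0.0]
ft_force: [0.4, -0.4, -0.9]
grip_width: 0.0196
grasp_force: 59.1
```

```bash
python3 - <<'E'
from h import *
o=bot.get_obs(); P=o['eef_pos']; M=R.from_quat(o['tool_rot']).as_matrix(); print(o['clock'],P,M.round(4).tolist(),o['ft_force'])
b=np.array([.5379,-.0208,0]);Rb=R.from_euler('z',-.0255).as_matrix(); print('bay',Rb.T@(P-b))
T=cal('top');im=bot.camera('top'); S=cal('side'); s=bot.camera('side')
W=cal('wrist',bot.get_obs()); w=np.ascontiguousarray(bot.camera('wrist'))
ax=P-[0,0,.04]
def foot(img,C,L,col,o0,k):
    q=np.array([(proj(C,ax+M[:,1]*x-np.array([0,0,L/1000-.003]))-o0+.5)*k for x in(.003,-.021)]);cv2.polylines(img,[np.round(q).astype(int)],False,col,1)
q=proj(S,ax-[0,0,.11]).astype(int);o1=q-[50,50]
d=cv2.resize(s[o1[1]:o1[1]+100,o1[0]:o1[0]+100],None,fx=4,fy=4,interpolation=cv2.INTER_CUBIC)
for L,c in((108,(0,255,255)),(118,(255,0,255)),(128,(255,255,255))): foot(d,S,L,c,o1,4)
for C,img,n in((W,w,'wrist'),):
    for p in((0,-18,3),(150,-18,3),(150,18,3),(0,18,3)): pass
    pts=np.array([proj(C,b+Rb@np.array(x)/1000) for x in((0,-18,3),(150,-18,3),(150,18,3),(0,18,3))]);cv2.polylines(img,[np.round(pts).astype(int)],False,(0,255,0),1)
cv=np.zeros((480,800,3),np.uint8); cv[:400,:400]=d; cv[:300,400:]=cv2.resize(w,(400,300),interpolation=cv2.INTER_AREA); 
cv2.imwrite('pics/m3.png',cv[...,::-1])
E
```

```text
7.65 [ 0.64319902 -0.01496287  0.27455391] [[-0.9996, 0.027, -0.0007], [0.027, 0.9996, 0.0], [0.0007, 0.0, -1.0]] [ 0.3510038  -0.35192068 -0.91665044]
bay [0.10511596 0.00852006 0.27455391]
```

View pics/m3.png

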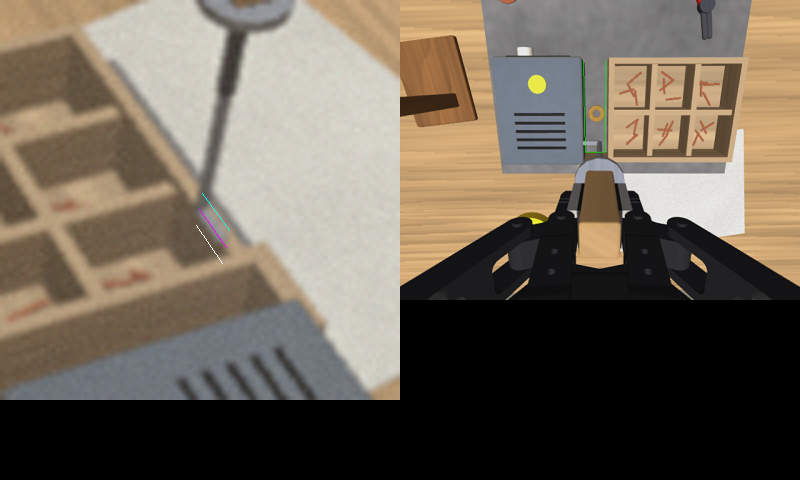

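Request:
drive_tool:
  rows:
    - {"dx": 0, "dy": 0, "dz": 0.3, "wx": 0, "wy": 0, "wz": 0, "hand": 10}
    - {"dx": 0, "dy": 0, "dz": 0.6, "wx": 0, "wy": 0, "wz": 0, "hand": 10}
    - {"dx": 0, "dy": 0, "dz": 0.9, "wx": 0, "wy": 0, "wz": 0, "hand": 10}
    - {"dx": 0, "dy": 0, "dz": 1.2, "wx": 0, "wy": 0, "wz": 0, "hand": 10}
    - {"dx": 0, "dy": 0, "dz": 1.5, "wx": 0, "wy": 0, "wz": 0, "hand": 10}
    - {"dx": 0, "dy": 0, "dz": 1.75, "wx": 0, "wy": 0, "wz": 0, "hand": 10}
    - {"dx": 0, "dy": 0, "dz": 1.9, "wx": 0, "wy": 0, "wz": 0, "hand": 10}
    - {"dx": 0, "dy": 0, "dz": 2.0, "wx": 0, "wy": 0, "wz": 0, "hand": 10}
    - {"dx": 0, "dy": 0, "dz": 2.0, "wx": 0, "wy": 0, "wz": 0, "hand": 10}
    - {"dx": 0, "dy": 0, "dz": 2.0, "wx": 0, "wy": 0, "wz": 0, "hand": 10}
    - {"dx": 0, "dy": 0, "dz": 2.0, "wx": 0, "wy": 0, "wz": 0, "hand": 10}

```text
clock: 8.9
eef_pos: [0.6441, -0.0148, 0.1757]
tool_rot: [0.013, 1.0, 0.0, 0.001]
ft_force: [0.1, 0.4, -1.0]
grip_width: 0.0196
grasp_force: 59.0
```

```bash
python3 - <<'E'
from h import *
o=bot.get_obs(); print(o['eef_pos'],o['ft_force'],o['ft_torque'])
w=bot.camera('wrist'); t=bot.camera('top')
a=cv2.resize(w[150:260,250:390],None,fx=3.5,fy=3.5,interpolation=cv2.INTER_CUBIC)
b=cv2.resize(t[150:240,285:350],None,fx=4.6,fy=4.6,interpolation=cv2.INTER_CUBIC)
c=np.zeros((600,800,3),np.uint8); c[:a.shape[0],:a.shape[1]]=a; c[:b.shape[0],500:500+b.shape[1]]=b
cv2.imwrite('pics/m4.png',c[:440,:799,::-1])
E
```

```text
[ 0.64412649 -0.01476735  0.17570764] [ 0.14008532  0.36836262 -0.98514009] [ 0.015236    0.0274975  -0.05522385]
```

View pics/m4.png

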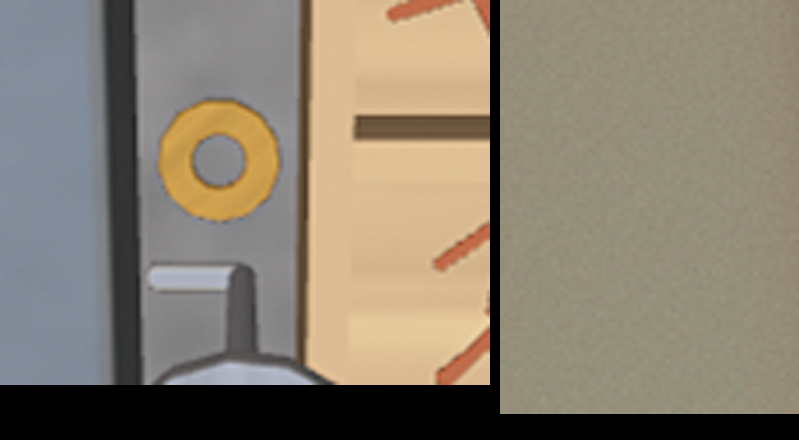

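The left crop shows the ring at (218,160) and the foot spanning 148–253 behind it, in a gap from 137 to 300. The foot sits about 3.5 mm too near the station, so I shift it toward the box and then lower it gently.

Request:
drive_tool:
  rows:
    - {"dx": 0, "dy": 0.07, "dz": 0, "wx": 0, "wy": 0, "wz": 0, "hand": 10}
    - {"dx": 0, "dy": 0.07, "dz": 0.04, "wx": 0, "wy": 0, "wz": 0, "hand": 10}
    - {"dx": 0, "dy": 0.07, "dz": 0.08, "wx": 0, "wy": 0, "wz": 0, "hand": 10}
    - {"dx": 0, "dy": 0.07, "dz": 0.12, "wx": 0, "wy": 0, "wz": 0, "hand": 10}
    - {"dx": 0, "dy": 0.07, "dz": 0.16, "wx": 0, "wy": 0, "wz": 0, "hand": 10}
    - {"dx": 0, "dy": 0.07, "dz": 0.2, "wx": 0, "wy": 0, "wz": 0, "hand": 10}
    - {"dx": 0, "dy": 0.07, "dz": 0.22, "wx": 0, "wy": 0, "wz": 0, "hand": 10}
    - {"dx": 0, "dy": 0.07, "dz": 0.24, "wx": 0, "wy": 0, "wz": 0, "hand": 10}

```text
clock: 9.8
eef_pos: [0.6437, -0.0113, 0.1626]
tool_rot: [0.013, 1.0, -0.0, -0.0]
ft_force: [0.5, 0.7, -0.5]
grip_width: 0.0193
grasp_force: 59.0
```

Request:
drive_tool:
  rows:
    - {"dx": 0, "dy": 0, "dz": 0.01, "wx": 0, "wy": 0, "wz": 0, "hand": 10}
    - {"dx": 0, "dy": 0, "dz": 0.02, "wx": 0, "wy": 0, "wz": 0, "hand": 10}
    - {"dx": 0, "dy": 0, "dz": 0.03, "wx": 0, "wy": 0, "wz": 0, "hand": 10}
    - {"dx": 0, "dy": 0, "dz": 0.04, "wx": 0, "wy": 0, "wz": 0, "hand": 10}
    - {"dx": 0, "dy": 0, "dz": 0.05, "wx": 0, "wy": 0, "wz": 0, "hand": 10}
    - {"dx": 0, "dy": 0, "dz": 0.06, "wx": 0, "wy": 0, "wz": 0, "hand": 10}

```text
clock: 10.4
eef_pos: [0.6437, -0.0113, 0.1598]
tool_rot: [0.013, 1.0, 0.0, 0.0]
ft_force: [-0.2, 0.1, -1.5]
grip_width: 0.0192
grasp_force: 59.0
```

Request:
drive_tool:
  rows:
    - {"dx": 0, "dy": 0, "dz": 0.01, "wx": 0, "wy": 0, "wz": 0, "hand": 10}
    - {"dx": 0, "dy": 0, "dz": 0.02, "wx": 0, "wy": 0, "wz": 0, "hand": 10}
    - {"dx": 0, "dy": 0, "dz": 0.03, "wx": 0, "wy": 0, "wz": 0, "hand": 10}
    - {"dx": 0, "dy": 0, "dz": 0.04, "wx": 0, "wy": 0, "wz": 0, "hand": 10}
    - {"dx": 0, "dy": 0, "dz": 0.04, "wx": 0, "wy": 0, "wz": 0, "hand": 10}

```text
clock: 10.9
eef_pos: [0.644, -0.0112, 0.1595]
tool_rot: [0.013, 1.0, 0.0, 0.001]
ft_force: [-1.3, 0.2, 7.2]
grip_width: 0.0196
grasp_force: 60.1
```

Contact was felt at TCP z ≈ 0.1596 with about 7 N. I back off to just above the floor and rake.

Request:
drive_tool:
  rows:
    - {"dx": 0, "dy": 0, "dz": -0.04, "wx": 0, "wy": 0, "wz": 0, "hand": 10}
    - {"dx": 0, "dy": 0, "dz": -0.04, "wx": 0, "wy": 0, "wz": 0, "hand": 10}
    - {"dx": 0.08, "dy": 0, "dz": -0.04, "wx": 0, "wy": 0, "wz": 0, "hand": 10}
    - {"dx": 0.16, "dy": 0, "dz": -0.04, "wx": 0, "wy": 0, "wz": 0, "hand": 10}
    - {"dx": 0.24, "dy": 0, "dz": -0.04, "wx": 0, "wy": 0, "wz": 0, "hand": 10}
    - {"dx": 0.32, "dy": 0, "dz": -0.04, "wx": 0, "wy": 0, "wz": 0, "hand": 10}
    - {"dx": 0.4, "dy": 0, "dz": -0.04, "wx": 0, "wy": 0, "wz": 0, "hand": 10}
    - {"dx": 0.48, "dy": 0, "dz": -0.04, "wx": 0, "wy": 0, "wz": 0, "hand": 10}
    - {"dx": 0.56, "dy": 0, "dz": -0.04, "wx": 0, "wy": 0, "wz": 0, "hand": 10}
    - {"dx": 0.64, "dy": 0, "dz": -0.04, "wx": 0, "wy": 0, "wz": 0, "hand": 10}

```text
clock: 11.9
eef_pos: [0.6111, -0.0104, 0.1597]
tool_rot: [0.013, 1.0, 0.0, -0.0]
ft_force: [-0.2, 0.3, -1.4]
grip_width: 0.0198
grasp_force: 59.3
```

```bash
python3 - <<'E'
from h import *
o=bot.get_obs(); print(o['eef_pos'],o['ft_force'])
w=bot.camera('wrist')
a=cv2.resize(w[100:260,230:410],None,fx=3,fy=3,interpolation=cv2.INTER_CUBIC)
cv2.imwrite('pics/m5.png',a[...,::-1])
E
```

```text
[ 0.61111697 -0.01041394  0.15967124] [-0.22062329  0.31640384 -1.35213552]
```

View pics/m5.png

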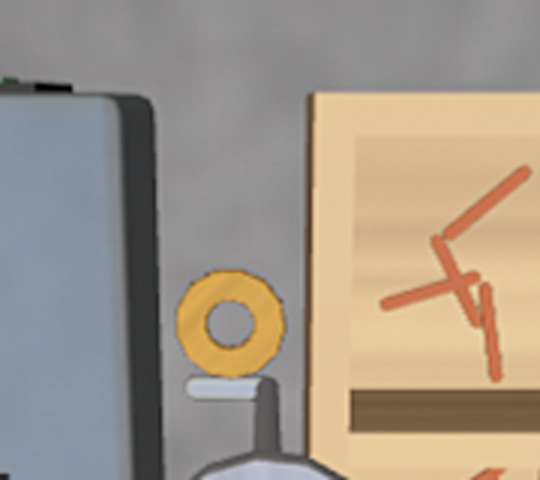

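The picture shows the ring at (230,323) with the foot right behind it at (228,388), so it is catching. I keep raking.

Request:
drive_tool:
  rows:
    - {"dx": 0.1, "dy": 0, "dz": 0, "wx": 0, "wy": 0, "wz": 0, "hand": 10}
    - {"dx": 0.2, "dy": 0, "dz": 0, "wx": 0, "wy": 0, "wz": 0, "hand": 10}
    - {"dx": 0.3, "dy": 0, "dz": 0, "wx": 0, "wy": 0, "wz": 0, "hand": 10}
    - {"dx": 0.4, "dy": 0, "dz": 0, "wx": 0, "wy": 0, "wz": 0, "hand": 10}
    - {"dx": 0.5, "dy": 0, "dz": 0, "wx": 0, "wy": 0, "wz": 0, "hand": 10}
    - {"dx": 0.6, "dy": 0, "dz": 0, "wx": 0, "wy": 0, "wz": 0, "hand": 10}
    - {"dx": 0.7, "dy": 0, "dz": 0, "wx": 0, "wy": 0, "wz": 0, "hand": 10}
    - {"dx": 0.8, "dy": 0, "dz": 0, "wx": 0, "wy": 0, "wz": 0, "hand": 10}
    - {"dx": 0.9, "dy": 0, "dz": 0, "wx": 0, "wy": 0, "wz": 0, "hand": 10}

```text
clock: 12.85
eef_pos: [0.5663, -0.0093, 0.1599]
tool_rot: [0.013, 1.0, -0.0, 0.0]
ft_force: [0.4, 0.5, -1.0]
grip_width: 0.0193
grasp_force: 59.2
```

Request:
drive_tool:
  rows:
    - {"dx": 0.1, "dy": 0, "dz": 0, "wx": 0, "wy": 0, "wz": 0, "hand": 10}
    - {"dx": 0.2, "dy": 0, "dz": 0, "wx": 0, "wy": 0, "wz": 0, "hand": 10}
    - {"dx": 0.3, "dy": 0, "dz": 0, "wx": 0, "wy": 0, "wz": 0, "hand": 10}
    - {"dx": 0.4, "dy": 0, "dz": 0, "wx": 0, "wy": 0, "wz": 0, "hand": 10}
    - {"dx": 0.5, "dy": 0, "dz": 0, "wx": 0, "wy": 0, "wz": 0, "hand": 10}
    - {"dx": 0.6, "dy": 0, "dz": 0, "wx": 0, "wy": 0, "wz": 0, "hand": 10}
    - {"dx": 0.7, "dy": 0, "dz": 0, "wx": 0, "wy": 0, "wz": 0, "hand": 10}
    - {"dx": 0.8, "dy": 0, "dz": 0, "wx": 0, "wy": 0, "wz": 0, "hand": 10}
    - {"dx": 0.9, "dy": 0, "dz": 0, "wx": 0, "wy": 0, "wz": 0, "hand": 10}
    - {"dx": 0.98, "dy": 0, "dz": 0, "wx": 0, "wy": 0, "wz": 0, "hand": 10}
    - {"dx": 0.98, "dy": 0, "dz": 0, "wx": 0, "wy": 0, "wz": 0, "hand": 10}
    - {"dx": 0.98, "dy": 0, "dz": 0, "wx": 0, "wy": 0, "wz": 0, "hand": 10}

```text
clock: 14.05
eef_pos: [0.5177, -0.008, 0.1599]
tool_rot: [0.013, 1.0, -0.0, 0.0]
ft_force: [-0.4, 0.1, -1.5]
grip_width: 0.0191
grasp_force: 59.2
```

```bash
python3 - <<'E'
from h import *
o=bot.get_obs(); print(o['eef_pos'],o['ft_force'])
w=bot.camera('wrist');C=cal('wrist',o)
m=cv2.inRange(cv2.cvtColor(w,cv2.COLOR_RGB2HSV),(15,120,120),(30,255,255)); n,l,st,ce=cv2.connectedComponentsWithStats(m)
b=np.array([.5379,-.0208,0]);Rb=R.from_euler('z',-.0255).as_matrix()
for i in range(1,n):
    if st[i,4]>150: print(st[i],ce[i],(Rb.T@(onz(C,*ce[i],.006)-b)).round(4))
for r in bot.look_for('wrist','ring'): print(r['score'],r['extent'],Rb.T@(onz(C,*r['extent'][:2],.006)-b))
E
```

```text
[ 0.51772638 -0.0080025   0.15988203] [-0.39518359  0.05514592 -1.53250111]
[289 188  36  36 806] [306.25806452 205.39081886] [-0.0393  0.0018  0.006 ]
[ 286  274   68  136 4594] [318.78537222 321.33347845] [0.0575 0.0113 0.006 ]
[164 324  38  30 833] [181.40696279 337.64105642] [ 0.0727 -0.1035  0.006 ]
0.88 [304.4, 206.4, 38.9, 38.9] [-0.03850663  0.00040144  0.006     ]
```

The ring is at bay x ≈ -39 mm, y ≈ 1 mm, fully out. I back the foot off, lift, and return to the staging pose before the stand.

Request:
drive_tool:
  rows:
    - {"dx": -0.07, "dy": 0, "dz": 0, "wx": 0, "wy": 0, "wz": 0, "hand": 10}
    - {"dx": -0.14, "dy": 0, "dz": -0.05, "wx": 0, "wy": 0, "wz": 0, "hand": 10}
    - {"dx": -0.14, "dy": 0, "dz": -0.6, "wx": 0, "wy": 0, "wz": 0, "hand": 10}
    - {"dx": -0.14, "dy": 0, "dz": -1.2, "wx": 0, "wy": 0, "wz": 0, "hand": 10}
    - {"dx": -0.14, "dy": 0, "dz": -1.8, "wx": 0, "wy": 0, "wz": 0, "hand": 10}
    - {"dx": -0.14, "dy": 0, "dz": -2.3, "wx": 0, "wy": 0, "wz": 0, "hand": 10}
    - {"dx": 0.2, "dy": -0.6, "dz": -2.3, "wx": 0, "wy": 0, "wz": 1.6, "hand": 10}
    - {"dx": 0.6, "dy": -1.2, "dz": -2.3, "wx": 0, "wy": 0, "wz": 3.2, "hand": 10}
    - {"dx": 1.0, "dy": -1.8, "dz": -2.3, "wx": 0, "wy": 0, "wz": 4.8, "hand": 10}
    - {"dx": 1.0, "dy": -2.4, "dz": -2.3, "wx": 0, "wy": 0, "wz": 6.4, "hand": 10}
    - {"dx": 1.0, "dy": -3.0, "dz": -2.3, "wx": 0, "wy": 0, "wz": 8.0, "hand": 10}
    - {"dx": 1.0, "dy": -3.6, "dz": -2.3, "wx": 0, "wy": 0, "wz": 9.6, "hand": 10}
    - {"dx": 1.0, "dy": -4.2, "dz": -2.3, "wx": 0, "wy": 0, "wz": 11.2, "hand": 10}
    - {"dx": 1.0, "dy": -4.8, "dz": -2.3, "wx": 0, "wy": 0, "wz": 12.8, "hand": 10}
    - {"dx": 1.0, "dy": -5.3, "dz": -2.3, "wx": 0, "wy": 0, "wz": 14.4, "hand": 10}
    - {"dx": 1.0, "dy": -5.59, "dz": -2.3, "wx": 0, "wy": 0, "wz": 15.8, "hand": 10}
    - {"dx": 1.0, "dy": -5.59, "dz": -2.3, "wx": 0, "wy": 0, "wz": 16.4, "hand": 10}
    - {"dx": 1.0, "dy": -5.59, "dz": -2.3, "wx": 0, "wy": 0, "wz": 16.4, "hand": 10}
    - {"dx": 1.0, "dy": -5.59, "dz": -2.3, "wx": 0, "wy": 0, "wz": 16.4, "hand": 10}
    - {"dx": 1.0, "dy": -5.59, "dz": -2.3, "wx": 0, "wy": 0, "wz": 16.4, "hand": 10}

```text
clock: 16.15
eef_pos: [0.4607, -0.2858, 0.2749]
tool_rot: [0.665, 0.747, 0.0, 0.0]
ft_force: [-0.2, 0.6, -1.7]
grip_width: 0.0193
grasp_force: 59.0
```

```bash
python3 - <<'E'
from h import *
o=bot.get_obs(); P=o['eef_pos']; M=R.from_quat(o['tool_rot']).as_matrix(); print(P,M.round(4).tolist(),o['ft_force'])
print('to seat, tool units',M.T@(np.array([.5508,-.2765,.2])-P)/.05, np.degrees(np.arctan2(M[1,1],M[0,1]))/5-.1123*180/np.pi/5)
E
```

```text
[ 0.46067576 -0.2858102   0.27490455] [[-0.1148, 0.9934, 0.0], [0.9934, 0.1148, -0.0], [-0.0, 0.0, -1.0]] [-0.23535286  0.61709939 -1.73758669]
to seat, tool units [-0.0219949   1.8118728   1.49817645] 0.03205883754421124
```

Request:
drive_tool:
  rows:
    - {"dx": -0.02, "dy": 0, "dz": 0.5, "wx": 0, "wy": 0, "wz": 0, "hand": 10}
    - {"dx": -0.02, "dy": 0, "dz": 1.0, "wx": 0, "wy": 0, "wz": 0, "hand": 10}
    - {"dx": -0.02, "dy": 0, "dz": 1.5, "wx": 0, "wy": 0, "wz": 0, "hand": 10}
    - {"dx": -0.02, "dy": 0, "dz": 1.5, "wx": 0, "wy": 0, "wz": 0, "hand": 10}
    - {"dx": -0.02, "dy": 0.3, "dz": 1.5, "wx": 0, "wy": 0, "wz": 0, "hand": 10}
    - {"dx": -0.02, "dy": 0.5, "dz": 1.5, "wx": 0, "wy": 0, "wz": 0, "hand": 10}
    - {"dx": -0.02, "dy": 0.7, "dz": 1.5, "wx": 0, "wy": 0, "wz": 0, "hand": 10}
    - {"dx": -0.02, "dy": 0.9, "dz": 1.5, "wx": 0, "wy": 0, "wz": 0, "hand": 10}
    - {"dx": -0.02, "dy": 1.1, "dz": 1.5, "wx": 0, "wy": 0, "wz": 0, "hand": 10}
    - {"dx": -0.02, "dy": 1.3, "dz": 1.5, "wx": 0, "wy": 0, "wz": 0, "hand": 10}
    - {"dx": -0.02, "dy": 1.5, "dz": 1.5, "wx": 0, "wy": 0, "wz": 0, "hand": 10}
    - {"dx": -0.02, "dy": 1.7, "dz": 1.5, "wx": 0, "wy": 0, "wz": 0, "hand": 10}
    - {"dx": -0.02, "dy": 1.81, "dz": 1.5, "wx": 0, "wy": 0, "wz": 0, "hand": 10}
    - {"dx": -0.02, "dy": 1.81, "dz": 1.5, "wx": 0, "wy": 0, "wz": 0, "hand": 10}
    - {"dx": -0.02, "dy": 1.81, "dz": 1.5, "wx": 0, "wy": 0, "wz": 0, "hand": 10}

```text
clock: 17.65
eef_pos: [0.5504, -0.2768, 0.1996]
tool_rot: [0.666, 0.746, -0.0, -0.0]
ft_force: [-0.5, -0.1, -0.9]
grip_width: 0.0191
grasp_force: 59.1
```

Request:
drive_tool:
  rows:
    - {"dx": 0, "dy": 0, "dz": 0.04, "wx": 0, "wy": 0, "wz": 0, "hand": 10}
    - {"dx": 0, "dy": 0, "dz": 0.08, "wx": 0, "wy": 0, "wz": 0, "hand": 10}
    - {"dx": 0, "dy": 0, "dz": 0.12, "wx": 0, "wy": 0, "wz": 0, "hand": 10}
    - {"dx": 0, "dy": 0, "dz": 0.16, "wx": 0, "wy": 0, "wz": 0, "hand": 10}
    - {"dx": 0, "dy": 0, "dz": 0.18, "wx": 0, "wy": 0, "wz": 0, "hand": 10}
    - {"dx": 0, "dy": 0, "dz": 0.2, "wx": 0, "wy": 0, "wz": 0, "hand": 10}
    - {"dx": 0, "dy": 0, "dz": 0.2, "wx": 0, "wy": 0, "wz": 0, "hand": 10}

```text
clock: 18.35
eef_pos: [0.5504, -0.2768, 0.1902]
tool_rot: [0.666, 0.746, -0.0, 0.0]
ft_force: [-1.2, 1.2, 2.2]
grip_width: 0.0192
grasp_force: 59.5
```

It is seated at the same height as before with light contact. I release and rise.

Request:
drive_tool:
  rows:
    - {"dx": 0, "dy": 0, "dz": 0, "wx": 0, "wy": 0, "wz": 0, "hand": 60}
    - {"dx": 0, "dy": 0, "dz": 0, "wx": 0, "wy": 0, "wz": 0, "hand": 60}
    - {"dx": 0, "dy": 0, "dz": 0, "wx": 0, "wy": 0, "wz": 0, "hand": 60}
    - {"dx": 0, "dy": 0, "dz": 0, "wx": 0, "wy": 0, "wz": 0, "hand": 60}
    - {"dx": 0, "dy": 0, "dz": 0, "wx": 0, "wy": 0, "wz": 0, "hand": 60}
    - {"dx": 0, "dy": 0, "dz": 0, "wx": 0, "wy": 0, "wz": 0, "hand": 60}
    - {"dx": 0, "dy": 0, "dz": -0.4, "wx": 0, "wy": 0, "wz": 0, "hand": 60}
    - {"dx": 0, "dy": 0, "dz": -0.8, "wx": 0, "wy": 0, "wz": 0, "hand": 60}
    - {"dx": 0, "dy": 0, "dz": -1.4, "wx": 0, "wy": 0, "wz": 0, "hand": 60}
    - {"dx": 0, "dy": 0, "dz": -1.9, "wx": 0, "wy": 0, "wz": 0, "hand": 60}
    - {"dx": 0, "dy": 0, "dz": -1.9, "wx": 0, "wy": 0, "wz": 0, "hand": 60}
    - {"dx": 0, "dy": 0, "dz": -1.9, "wx": 0, "wy": 0, "wz": 0, "hand": 60}

```text
clock: 19.55
eef_pos: [0.5508, -0.277, 0.2851]
tool_rot: [0.666, 0.746, 0.0, 0.001]
ft_force: [0.2, -0.3, 0.1]
grip_width: 0.0598
grasp_force: 0.0
```

```bash
python3 - <<'E'
from h import *
o=bot.get_obs(); C=cal('wrist',o); im=np.ascontiguousarray(bot.camera('wrist')); S=cal('side'); s=np.ascontiguousarray(bot.camera('side'))
p=np.array([.5508,-.2765,0]); Rz=R.from_euler('z',.112).as_matrix()
def dr(im,C,pts,c):
    q=np.array([proj(C,p+Rz@np.array(x)/1000) for x in pts]); cv2.polylines(im,[np.round(q).astype(int)],False,c,1)
for i,c in((im,C),(s,S)):
    for z in(156,226): dr(i,c,[(-10,-10,z),(10,-10,z),(10,10,z),(-10,10,z),(-10,-10,z)],(255,0,0))
T=cal('top'); t=bot.camera('top')
b=np.array([.5379,-.0208,0]);Rb=R.from_euler('z',-.0255).as_matrix()
m=cv2.inRange(cv2.cvtColor(t[215:290,280:350],cv2.COLOR_RGB2HSV),(12,100,60),(32,255,255)); ys,xs=np.nonzero(m)
if len(xs): print(len(xs),Rb.T@(onz(T,xs.mean()+280,ys.mean()+215,.006)-b))
c=np.zeros((600,800,3),np.uint8); c[:400,:400]=cv2.resize(im[120:320,220:420],(400,400)); c[:400,400:]=cv2.resize(s[310:460,370:520],(400,400)); c[400:,:]=cv2.resize(t[200:300,200:400],(400,200)).repeat(2,1) if 0 else 0
c[400:600,:400]=cv2.resize(t[200:300,200:400],(400,200))
cv2.imwrite('pics/end.png',c[...,::-1])
E
```

```text
420 [-0.02712128  0.03207722  0.006     ]
```

View pics/end.png

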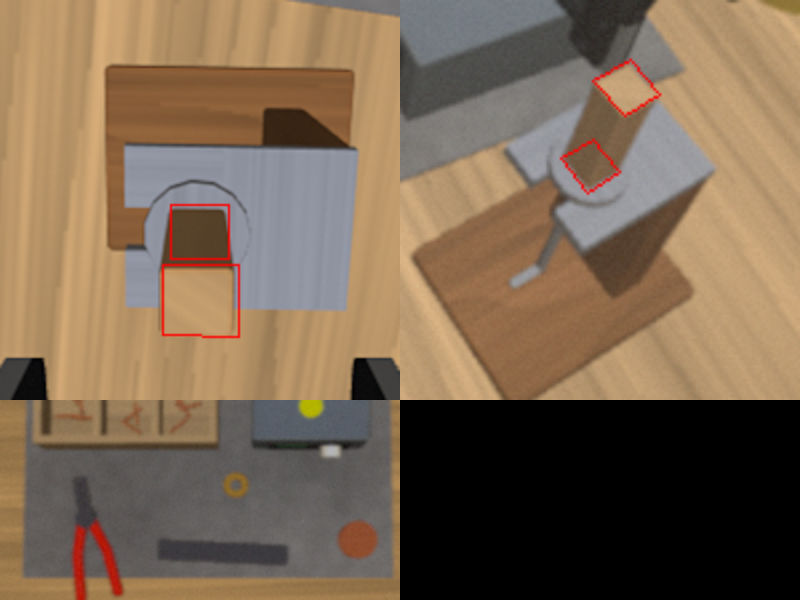

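The final picture shows the rod upright on the fork with its collar at (195,230). The ring lies on the open mat at (235,484), and the pliers, file and spool are where they were. I hand the job in.

```bash
python3 -c "
from workcell import bot
print(bot.job_done())"
```

```text
the job is handed in; nothing more can be done
None
```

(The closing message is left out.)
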